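# Kiln posts back on the stepped rack by height

### The arm

A 6-joint arm with a two-finger parallel gripper is mounted at the origin on the work surface; the furniture and walls round the work are solid. World frame = base frame: x ahead of the robot, y to its left, z up, the work surface at z = 0. Lengths are in m, angles in degrees, forces in N, time in s.
With the tool pointing down it reaches from about 0.375 to 0.9 m from the base axis. Payload 3.1 kg.
Tool frame: the origin (TCP) lies on the centre line of the jaws, within the pads' length; the fingertips stand 17 mm ahead of it and the grasp point (between the pads) lies 2 mm behind it; z points along the fingers, y is the line along which they close (so a half turn about z gives the same grasp; the last joint's range is limited). The gripper opens to 87 mm and grips with 3 to 60 N. Pads are 19 mm wide; open, the fingers measure 117 mm over their backs; the gripper's body (75 mm by 190 mm) begins 51 mm behind the grasp point.
Start: joints at [-83.509, 30.224, 82.088, -0, 67.689, -10.227], TCP at [0.18, -0.599, 0.24] pointing down, gripper open.
Joint ranges: [-176.69, 176.69], [-43.24, 126.21], [12.49, 139.97], [-82, 262], [0, 151.66], [-163.58, 163.58]. Speed limits (degrees/s): [159.86, 159.86, 180, 180, 180, 180].

### API

Orientations are given as a 3x3 rotation matrix whose columns are the frame's x, y, z axes.
In Python, from rig import bot, imaging, finder gives the robot as it stands. The module is installed in compiled form; this text tells all that it offers.
- The arm moves only by the tool play_rows, never from a script. Its argument "motion" is a list that holds one entry, the list of rows, each a list of 6 numbers: the shift along the tool's x, y, z in fractions of the full range, 1 being 300 mm, then the turn, a rotation vector about the tool's x, y, z in shares of 180 degrees (1.0 is 180 degrees). In form: [[[dx, dy, dz, wx, wy, wz], ...]]. A call has 1 to 8 rows; each row is the pose to reach, as a shift and turn from the pose commanded when the call began, along the tool's axes at that moment; what a row does not reach only later rows make up. A row lasts 1/12 s, in which the tool goes at most 41.7 mm and 7.16 degrees, less where a joint would pass 70% of its speed; a pose out of reach is approached as far as the arm can. A shift or turn number past 1, either way, is cut back to 1. A call with a gripper value outside its range is refused whole. "fingers" is the finger opening in m, from 0 to 0.087, set as the call begins (left out, the last holds). The fingers move at their own pace and stop on an object; the grip force is fixed at half the most. Time passes only in rows, so rows that repeat a pose let the fingers close. It gives the time, the measured TCP pose, the force, the opening and the grip force at its end, in the units of the state.
- bot.read_state(): the state, without advancing time (a new reading comes with each control period).
- imaging.capture(name): name is "side" or "top" or "wrist"; returns a dict with "frame" (400x640x3 uint8, red, green, blue), "camera_matrix" (3x3 intrinsics, pixels), "R" (3x3) and "t" (3): a world point X has camera coordinates R X + t. Camera axes: x right, y down, z forward; pixel columns grow to the right and rows downward; lengths in m; the calibration is good to about 2 mm. The wrist camera is an equidistant fisheye: a pixel r from the principal point sees the ray r / f radians off the axis. A picture is of the moment at which its call begins. There is no depth.
- bot.hand_in(): hands the job in; it is judged then, once.
Trained networks look in the newest picture that a camera, given by its name, has taken for a name from the list of things; names that differ only in an ending like _2 or _b are one class to them, and where a whole thing is asked for, a point or a joint stands for the part that bears it (a point fixed in the world has none). Each returns a list of dicts, best first, with "confidence" (0 to 1); they miss things now and then, are a little off and sometimes report something else, mostly with a low value. They report only what shows in the picture. A call takes as long as a camera call. They do not tell look-alikes from the thing itself.
- finder.recognise(camera, name): "at" ([x, y, z] in m, in world coordinates, good to about 4 mm: the middle of the surface that is visible of it).
- finder.outline_of(camera, name): "pixels" (400x640 bool, what is visible of it).
The state is a dict: "time_s": time; "joint_positions": joint angles; "qvel": joint speeds; "tau": joint torques, N m; "position": TCP position; "tcp_rot": TCP orientation; "force": force on the tool from outside, world axes, zero at the start; "moment": the same for the moment, N m; "opening": opening from 0.0 (shut) to 1.0 (fully open); "grasp_force": force on a finger pad.
Only numpy, scipy, OpenCV 4.12 (cv2) and the standard library are available. Lean on these libraries where they do the work, as an engineer would, in place of code of your own. Each camera call takes 0.05 s, during which the arm holds its last target. There are 200 camera calls.

### The job

Put the four tubular kiln posts away on the wooden post rack: lower each one gently over a dowel (fired ceramic chips if dropped) until it stands upright on the base, in order of height, so that every post's top is level with the step of the back board behind it. Leave the two stilts and the jars on the bench where they are.

Things in the scene. Friction and masses are not known exactly. Their poses are not given: they have to be found in the camera images.
- post_rack: Fixed plywood rack. Origin under the middle of its dowel row, bench level; z up. Base x -50..67, y +-156, 18 mm thick. Dowels at x 0, y +114, +38, -38, -114 mm: 12 mm thick, domed, 30 mm above base. Back board (front face x +55, 12 mm thick) in four steps, one behind each dowel, 50, 75, 100, 125 mm above base in that order: low at +y, highest at -y (143 mm above bench).
- post_50: The shortest of four buff ceramic kiln posts: an upright round tube 50 mm high, 40 mm outside and 26 mm inside diameter, open at both ends, about 72 g, standing loose on the bench. Origin: centre of its lower end; z along the tube, up.
- post_75: The second shortest of four buff ceramic kiln posts: an upright round tube 75 mm high, 40 mm outside and 26 mm inside diameter, open at both ends, about 109 g, standing loose on the bench. Origin: centre of its lower end; z along the tube, up.
- post_100: The second tallest of four buff ceramic kiln posts: an upright round tube 100 mm high, 40 mm outside and 26 mm inside diameter, open at both ends, about 145 g, standing loose on the bench. Origin: centre of its lower end; z along the tube, up.
- post_125: The tallest of four buff ceramic kiln posts: an upright round tube 125 mm high, 40 mm outside and 26 mm inside diameter, open at both ends, about 181 g, standing loose on the bench. Origin: centre of its lower end; z along the tube, up.
- stilt_a: Loose kiln stilt, a small pale ceramic bar 11 x 50 x 8 mm lying on the bench; a bystander. Origin: centre of its underside, y along its length.
- stilt_b: Loose kiln stilt, a small pale ceramic bar 11 x 50 x 8 mm lying on the bench; a bystander. Origin: centre of its underside, y along its length.
- green_jar: Loose lidded jar with a green band, 68 mm across, 102 mm high; a bystander. Origin: centre of its underside.
Mind the look-alikes: they are no part of the job. What is shaped like the post_125 but yellow is not meant.

How it is judged:
By the outcome, as a careful person would: the job done as asked, in the order asked, and still so for the second after the job is handed in, with the robot touching nothing.
It also fails if it takes over 109 s, if anything falls off the work surface, if the arm or the gripper's body presses on something with over 40 N, if the wrist force passes 120 N, or if a joint passes its speed limit or range.

## Working session

There is one attempt and no reset: what is moved stays moved. The work goes in short steps, Python scripts to look and compute and a tool call to move; the robot and the scene stay as the last step left them, time stands still between calls to the robot, and variables do not carry over. Pictures are saved under pics/ and viewed, at most 14 in all, crops included, and the job is handed in when it is done.

Besides the shell and the picture viewer there is one more tool, called after "Request:" as name([rows], argument=value, ...), one row to a line, values as JSON. play_rows: Moves the arm, as the interface text tells. Its arguments: {"type":"object","properties":{"motion":{"type":"array"},"fingers":{"type":"number"}},"required":["motion"]}

```bash
mkdir -p pics
python3 - <<'E'
from rig import bot,imaging,finder
import cv2,numpy as np
s=bot.read_state()
print(s['time_s'],s['position'],np.round(s['tcp_rot'],3).tolist(),s['opening'])
for c in ['top','side']:
    d=imaging.capture(c); cv2.imwrite(f'pics/{c}0.png',d['frame'][:,:,::-1]); np.savez(f'{c}.npz',**d)
    print(c,np.round(d['camera_matrix'],1).tolist(),np.round(d['R'],4).tolist(),np.round(d['t'],4).tolist())
    for n in ['post_rack','post_50','post_75','post_100','post_125','stilt_a','green_jar']:
        print(n,[(np.round(q['at'],3).tolist(),round(q['confidence'],2)) for q in finder.recognise(c,n)])
E
```

```text
0.0 [ 0.1797348  -0.59785548  0.23854401] [[0.958, 0.288, -0.0], [0.288, -0.958, 0.002], [0.0, -0.002, -1.0]] 0.998294237611477
top [[399.6, 0.0, 312.5], [0.0, 399.6, 208.3], [0.0, 0.0, 1.0]] [[0.011, -0.9999, -0.0062], [-0.9826, -0.0097, -0.1856], [0.1855, 0.0081, -0.9826]] [-0.1332, 0.5197, 1.1387]
post_rack []
post_50 [([0.306, 0.135, 0.098], 0.86), ([0.51, -0.128, 0.098], 0.78), ([0.65, -0.149, 0.059], 0.66), ([0.521, -0.455, 0.078], 0.57), ([0.528, -0.275, 0.051], 0.56)]
post_75 [([0.306, 0.135, 0.098], 0.86), ([0.51, -0.128, 0.098], 0.78), ([0.65, -0.149, 0.059], 0.66), ([0.521, -0.455, 0.078], 0.57), ([0.528, -0.275, 0.051], 0.56)]
post_100 [([0.306, 0.135, 0.098], 0.86), ([0.51, -0.128, 0.098], 0.78), ([0.65, -0.149, 0.059], 0.66), ([0.521, -0.455, 0.078], 0.57), ([0.528, -0.275, 0.051], 0.56)]
post_125 [([0.306, 0.135, 0.098], 0.86), ([0.51, -0.128, 0.098], 0.78), ([0.65, -0.149, 0.059], 0.66), ([0.521, -0.455, 0.078], 0.57), ([0.528, -0.275, 0.051], 0.56)]
stilt_a [([0.629, -0.333, 0.011], 0.57), ([0.644, -0.262, 0.006], 0.38)]
green_jar [([0.73, -0.034, 0.098], 0.73)]
side
[... 290 characters left out ...]
, -0.114, 0.087], 0.82), ([0.53, -0.439, 0.065], 0.63), ([0.655, -0.138, 0.052], 0.6), ([0.533, -0.263, 0.034], 0.54)]
post_75 [([0.316, 0.158, 0.092], 0.89), ([0.523, -0.114, 0.087], 0.82), ([0.53, -0.439, 0.065], 0.63), ([0.655, -0.138, 0.052], 0.6), ([0.533, -0.263, 0.034], 0.54)]
post_100 [([0.316, 0.158, 0.092], 0.89), ([0.523, -0.114, 0.087], 0.82), ([0.53, -0.439, 0.065], 0.63), ([0.655, -0.138, 0.052], 0.6), ([0.533, -0.263, 0.034], 0.54)]
post_125 [([0.316, 0.158, 0.092], 0.89), ([0.523, -0.114, 0.087], 0.82), ([0.53, -0.439, 0.065], 0.63), ([0.655, -0.138, 0.052], 0.6), ([0.533, -0.263, 0.034], 0.54)]
stilt_a [([0.651, -0.26, 0.011], 0.46)]
green_jar [([0.75, -0.009, 0.088], 0.64)]
```

View pics/top0.png

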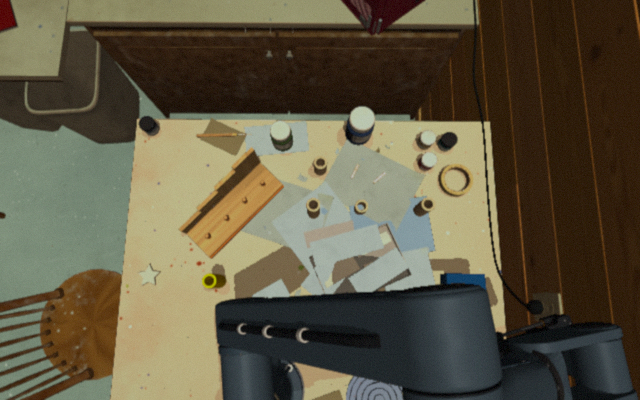

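View pics/side0.png

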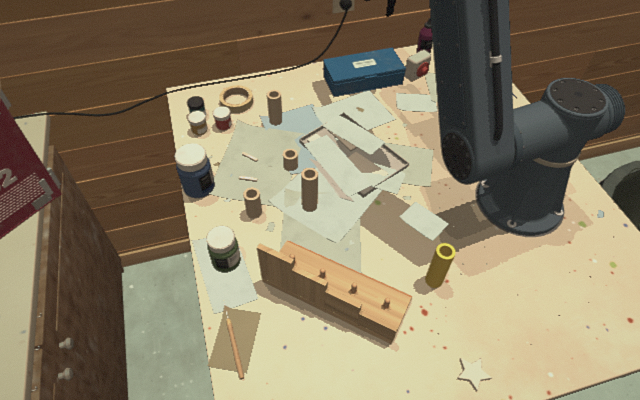

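Candidates in the top picture: yellow post (209,282), which is the look-alike and not meant. Buff posts: (314,207) tallest, (425,206) second tallest, (320,165) second shortest, (360,207) shortest. I'll check these in a close crop.

Run:
```python
import cv2,numpy as np
t=cv2.imread('pics/top0.png'); s=cv2.imread('pics/side0.png')
z=lambda a,k:cv2.resize(a,None,fx=k,fy=k,interpolation=cv2.INTER_CUBIC)
a=z(t[145:265,170:300],5);b=z(t[140:225,295:445],5)
cv2.imwrite('pics/c1.png',a);
o=np.zeros((600,800,3),np.uint8);o[:425,:750]=b
cv2.imwrite('pics/c2.png',o[:430])
cv2.imwrite('pics/c3.png',z(s[230:350,250:420],4.7))
cv2.imwrite('pics/c4.png',z(s[85:220,235:335],4.4))
```

```text
(no output)
```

View pics/c1.png

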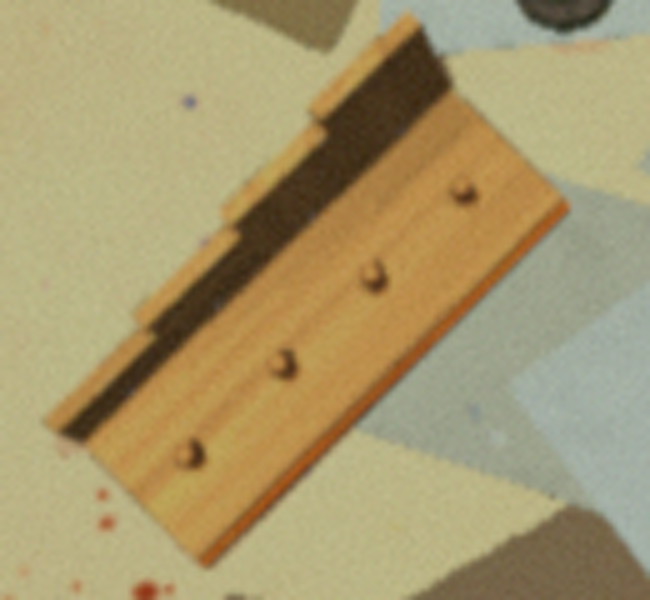

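View pics/c2.png

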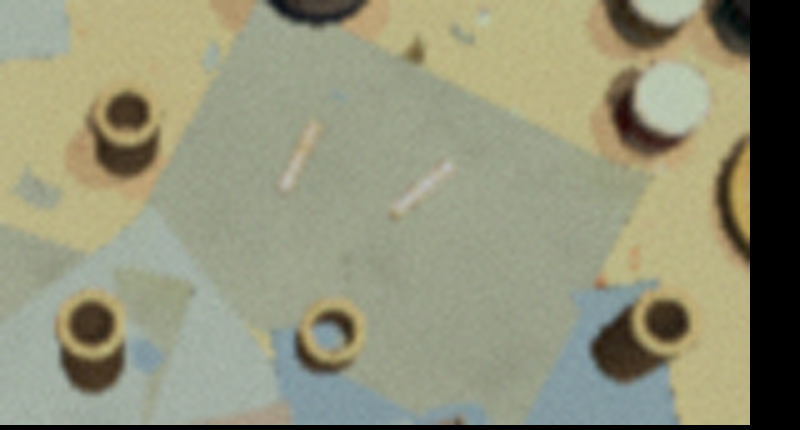

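View pics/c3.png

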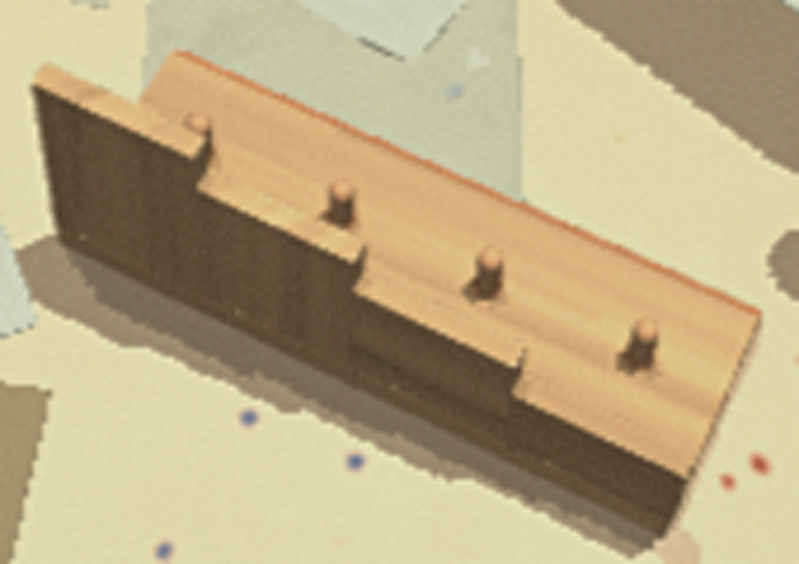

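View pics/c4.png

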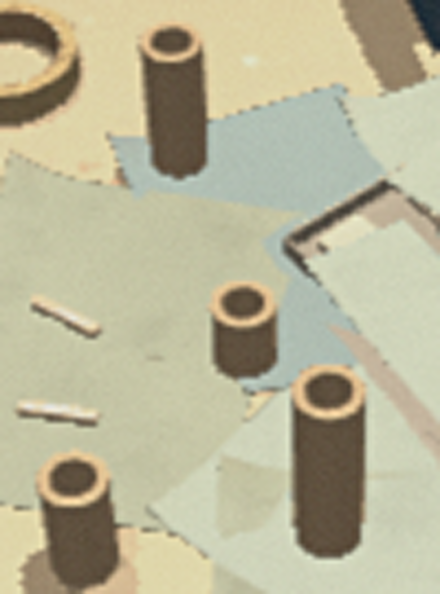

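The close crops confirm it: all four buff posts are upright and open. The tallest is at (314,207), and the yellow one at (209,282) is excluded. The rack's low end is at lower left in the top view. Next I'll compute the positions.

```bash
cat > h.py <<'E'
import numpy as np
from scipy.optimize import least_squares
D={c:np.load(f'{c}.npz') for c in('top','side')}
def proj(c,X):
    d=D[c];p=(d['R']@np.atleast_2d(X).T).T+d['t'];p=p@d['camera_matrix'].T
    return p[:,:2]/p[:,2:]
def px(p,k,off): return (np.array(p,float)+.5)/k-.5+off
E
python3 - <<'E'
from h import *
posts={125:((91,323),(330,391)),100:((665,322),(171,42)),75:((127,113),(73,480)),50:((332,333),(243,303))}
for h,(a,b) in posts.items():
    a=px(a,5,(295,140));b=px(b,4.4,(235,85))
    f=lambda v:np.r_[(proj('top',v)-a)[0],(proj('side',v)-b)[0]]
    r=least_squares(f,[.5,-.2,.1]);f2=lambda v:f([*v,h/1000])
    r2=least_squares(f2,[.5,-.2]);print(h,r.x.round(4),r.fun.round(1),r2.x.round(4),r2.fun.round(1))
T={(-50,156,0):(207,568),(-50,-156,0):(570,208),(67,156,68):(43,422),(67,-156,143):(412,12),(0,114,48):(184,452),(0,38,48):(278,360),(0,-38,48):(370,270),(0,-114,48):(461,186)}
S={(67,-156,143):(33,85),(67,-156,0):(60,240),(67,156,68):(687,475),(67,156,0):(662,537),(-50,156,18):(760,315),(-50,-156,18):(180,52),(0,-114,48):(197,116),(0,-38,48):(342,184),(0,38,48):(490,250),(0,114,48):(645,322)}
def W(v,X):
    c,s=np.cos(v[2]),np.sin(v[2]);X=np.array(X)/1000.
    return X@np.array([[c,s,0],[-s,c,0],[0,0,1]])+[v[0],v[1],0]
def f(v,which='ts'):
    o=[]
    if 't' in which:o.append(proj('top',W(v,list(T)))-px(list(T.values()),5,(170,145)))
    if 's' in which:o.append(proj('side',W(v,list(S)))-px(list(S.values()),4.7,(250,230)))
    return np.vstack(o).ravel()
for w in('t','s','ts'):
    r=least_squares(f,[.53,.08,.7],args=(w,),loss='soft_l1');print(w,r.x[:2].round(4),np.degrees(r.x[2]).round(2));
print(f(r.x).reshape(-1,2).round(1).tolist())
print('dowels',W(r.x,[(0,y,0) for y in(114,38,-38,-114)]).round(4).tolist())
for h,p in (('grj',(.74,-.02)),):pass
E
```

```text
125 [ 0.5171 -0.1286  0.125 ] [-0.2  0.4 -0.4 -0.1] [ 0.5171 -0.1286] [-0.2  0.4 -0.4 -0.1]
100 [ 0.5269 -0.455   0.099 ] [-0.1  0.1 -0.1 -0. ] [ 0.5269 -0.4545] [-0.1  0.1 -0.1 -0.2]
75 [ 0.6551 -0.1484  0.0734] [-0.1  0.3 -0.2 -0.1] [ 0.655  -0.1478] [-0.3  0.2 -0.2 -0.3]
50 [ 0.5289 -0.2718  0.0493] [ 0. -0.  0.  0.] [ 0.5289 -0.2715] [-0.1 -0.1  0.1 -0.1]
t [0.5201 0.1047] 46.15
s [0.5191 0.1048] 46.1
ts [0.5194 0.1048] 46.13
[[0.4, 0.4], [1.0, 0.8], [-0.2, -0.3], [-0.5, -0.4], [-0.3, 0.4], [-0.2, 0.5], [-0.1, 0.6], [-0.0, -0.2], [-0.8, -1.0], [-1.0, 0.3], [-0.4, 0.3], [0.3, 0.4], [0.9, -2.0], [-1.1, -2.7], [0.1, 0.3], [-0.2, -0.1], [0.1, 0.6], [0.3, 0.5]]
dowels [[0.4372, 0.1838, 0.0], [0.492, 0.1312, 0.0], [0.5468, 0.0785, 0.0], [0.6016, 0.0258, 0.0]]
```

The rows are not in the units I measure in: shifts go in shares of 300 mm and turns go in shares of 180 degrees. I convert before sending: 0.287 m is 0.9567, 0.252 m is 0.84, -29.4 degrees is -0.1633.

Request:
play_rows([
  [[0.12,-0.06,0.01,0,0,-0.0222],[0.24,-0.12,0.02,0,0,-0.0444],[0.36,-0.18,0.0333,0,0,-0.0667],[0.48,-0.24,0.0433,0,0,-0.0889],[0.6,-0.3,0.0533,0,0,-0.1111],[0.72,-0.36,0.0667,0,0,-0.1333],[0.84,-0.42,0.08,0,0,-0.1556],[0.9567,-0.4733,0.0867,0,0,-0.1633]],
], fingers=0.07)

```text
time_s: 1.47
position: [0.4148, -0.378, 0.2133]
tcp_rot: [[0.691, 0.723, -0.0], [0.723, -0.691, 0.001], [0.0, -0.001, -1.0]]
force: [-0.6, -0.8, 0.4]
opening: 0.81
grasp_force: 0.0
```

Scaled: 0.156 m is 0.52, 0.015 m is 0.05.

Request:
play_rows([
  [[0.12,0.0067,0.0167,0,0,0],[0.2533,0.0133,0.0267,0,0,0],[0.3867,0.02,0.04,0,0,0],[0.4833,0.0267,0.05,0,0,0],[0.52,0.0267,0.1,0,0,0],[0.52,0.0267,0.2167,0,0,0],[0.52,0.0267,0.3333,0,0,0],[0.52,0.0267,0.3933,0,0,0]],
])

```text
time_s: 2.13
position: [0.5267, -0.2713, 0.0924]
tcp_rot: [[0.692, 0.722, -0.004], [0.722, -0.692, 0.003], [-0.001, -0.004, -1.0]]
force: [0.1, -0.3, 0.1]
opening: 0.802
grasp_force: 0.0
```

Run:
```python
from rig import bot,imaging
import cv2
d=imaging.capture('wrist');cv2.imwrite('pics/w1.png',d['frame'][:,:,::-1]);print(d['camera_matrix'],d['R'],d['t'])
```

```text
[[309.70691629   0.         321.29090262]
 [  0.         309.70691629 201.61344353]
 [  0.           0.           1.        ]] [[ 0.72100439 -0.69292377 -0.00305259]
 [-0.66693729 -0.69514662  0.26826447]
 [-0.18800883 -0.19138397 -0.96334047]] [-0.56780464  0.16890678  0.29556668]
```

View pics/w1.png

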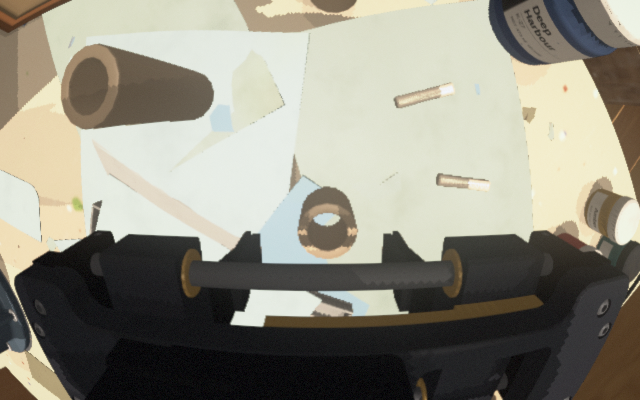

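The wrist view shows post_50 centred between the fingers, with its ring at about (327,222). I'll compare that with the predicted projection and save a helper for it.

```bash
cat >> h.py <<'E'
def wproj(d,X):
    p=d['R']@np.array(X)+d['t'];th=np.arctan2(np.hypot(p[0],p[1]),p[2]);K=d['camera_matrix']
    return K[:2,2]+K[0,0]*th*p[:2]/np.hypot(p[0],p[1])
def tool(s,x,y,z):
    "shift in tool axes from the measured pose to a world point"
    return (np.array(s['tcp_rot']).T@(np.array([x,y,z])-s['position'])).round(4)
E
python3 - <<'E'
from h import *
from rig import bot,imaging
d=imaging.capture('wrist');s=bot.read_state()
P=(.5289,-.2715)
a=[]
for k in range(24):
    t=k*np.pi/12;a.append(wproj(d,[P[0]+.02*np.cos(t),P[1]+.02*np.sin(t),.05]))
a=np.array(a);print('ring bbox',a.min(0),a.max(0),s['position'],tool(s,*P,.035))
E
```

```text
ring bbox [295.36436539 200.30205055] [357.72713502 258.57445958] [ 0.52567162 -0.27125259  0.09211026] [0.0021 0.003  0.0571]
```

Scaled: 0.057 m is 0.19, 0.02 m is 0.0667.

Request:
play_rows([
  [[0.0033,0.0067,0.0667,0,0,0],[0.0033,0.0067,0.14,0,0,0],[0.0033,0.0067,0.1833,0,0,0],[0.0033,0.0067,0.19,0,0,0]],
])

```text
time_s: 2.57
position: [0.5292, -0.2734, 0.0375]
tcp_rot: [[0.693, 0.721, -0.002], [0.721, -0.693, 0.002], [-0.0, -0.003, -1.0]]
force: [-0.9, 0.7, -0.5]
opening: 0.804
grasp_force: 0.0
```

Request:
play_rows([
  [[0,0,0,0,0,0],[0,0,0,0,0,0],[0,0,0,0,0,0],[0,0,0,0,0,0],[0,0,0,0,0,0]],
], fingers=0.03)

```text
time_s: 2.98
position: [0.5303, -0.2741, 0.0396]
tcp_rot: [[0.693, 0.721, 0.001], [0.721, -0.693, -0.001], [0.0, 0.002, -1.0]]
force: [-0.2, -0.2, 0.7]
opening: 0.51
grasp_force: 0.0
```

Request:
play_rows([
  [[0,0,0,0,0,0],[0,0,0,0,0,0],[0,0,0,0,0,0]],
])

```text
time_s: 3.23
position: [0.5302, -0.274, 0.0393]
tcp_rot: [[0.693, 0.721, 0.001], [0.721, -0.693, -0.001], [0.0, 0.001, -1.0]]
force: [-0.4, 0.1, 5.7]
opening: 0.447
grasp_force: 30.0
```

Scaled: -0.15 m is -0.5, -0.145 m is -0.4833.

Request:
play_rows([
  [[0,0,-0.05,0,0,0],[0,0,-0.15,0,0,0],[0,0,-0.2833,0,0,0],[0,0,-0.4,0,0,0],[0.0167,-0.0233,-0.4833,0,0,0],[0.0667,-0.1,-0.5,0,0,0],[0.1333,-0.2,-0.5,0,0,0],[0.2,-0.3,-0.5,0,0,0]],
])

```text
time_s: 3.9
position: [0.5066, -0.1678, 0.1892]
tcp_rot: [[0.695, 0.719, 0.002], [0.719, -0.695, -0.001], [0.001, 0.002, -1.0]]
force: [0.5, 0.8, -0.7]
opening: 0.446
grasp_force: 30.0
```

Scaled: -0.24 m is -0.8, -0.21 m is -0.7.

Request:
play_rows([
  [[0.07,-0.1,0,0,0,0],[0.14,-0.2,0,0,0,0],[0.21,-0.3,0,0,0,0],[0.28,-0.4,0,0,0,0],[0.35,-0.5,0,0,0,0],[0.42,-0.6,0,0,0,0],[0.49,-0.7,0,0,0,0],[0.56,-0.8,0,0,0,0]],
])

```text
time_s: 4.57
position: [0.4492, 0.1209, 0.1884]
tcp_rot: [[0.693, 0.721, -0.0], [0.721, -0.693, -0.0], [-0.0, -0.0, -1.0]]
force: [0.5, -0.3, -0.9]
opening: 0.446
grasp_force: 30.0
```

Scaled: -0.0544 m is -0.1813, -0.051 m is -0.17.

Request:
play_rows([
  [[0.05,-0.0667,0,0,0,0],[0.0867,-0.13,0,0,0,0],[0.1133,-0.17,0,0,0,0],[0.122,-0.1813,0,0,0,0],[0.122,-0.1813,0,0,0,0],[0.122,-0.1813,0,0,0,0],[0.122,-0.1813,0,0,0,0]],
])

```text
time_s: 5.15
position: [0.4365, 0.1826, 0.1885]
tcp_rot: [[0.694, 0.72, -0.0], [0.72, -0.694, -0.0], [-0.0, 0.0, -1.0]]
force: [0.7, -0.3, -0.9]
opening: 0.444
grasp_force: 30.0
```

Run:
```python
from h import *
from rig import bot,imaging
import cv2
d=imaging.capture('wrist');s=bot.read_state();cv2.imwrite('pics/w2.png',d['frame'][:,:,::-1])
print(s['position'],tool(s,.4372,.1838,.0573),s['grasp_force'],s['opening'])
for c in((.4372,.1838,.048),(.4372,.1838,.018),(.492,.1312,.048)):print(wproj(d,c).round(0))
```

```text
[0.43660852 0.18246378 0.18849489] [ 0.0014 -0.0005  0.1312] 29.999666123694624 0.4484212878091392
[320. 193.]
[320. 186.]
[399. 193.]
```

View pics/w2.png

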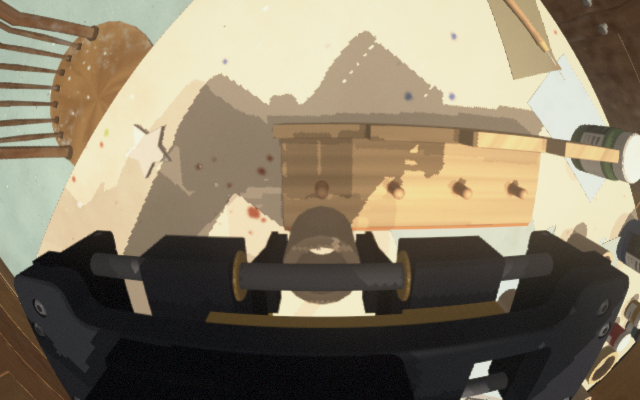

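Scaled: 0.118 m is 0.3933, 0.078 m is 0.26.

Request:
play_rows([
  [[0,0,0.0667,0,0,0],[0,0,0.15,0,0,0],[0,0,0.2167,0,0,0],[0,0,0.26,0,0,0],[0,0,0.3,0,0,0],[0,0,0.34,0,0,0],[0,0,0.3733,0,0,0],[0,0,0.3933,0,0,0]],
])

```text
time_s: 5.87
position: [0.4364, 0.1824, 0.0695]
tcp_rot: [[0.694, 0.72, -0.001], [0.72, -0.694, -0.0], [-0.001, -0.001, -1.0]]
force: [-0.2, -0.2, -0.3]
opening: 0.449
grasp_force: 30.0
```

Scaled: 0.012 m is 0.04, 0.0115 m is 0.0383.

Request:
play_rows([
  [[0,0,0.0067,0,0,0],[0,0,0.0167,0,0,0],[0,0,0.0233,0,0,0],[0,0,0.03,0,0,0],[0,0,0.0333,0,0,0],[0,0,0.0367,0,0,0],[0,0,0.0383,0,0,0],[0,0,0.04,0,0,0]],
])

```text
time_s: 6.53
position: [0.4363, 0.1835, 0.0587]
tcp_rot: [[0.693, 0.721, 0.0], [0.721, -0.693, 0.0], [0.0, 0.0, -1.0]]
force: [0.3, 0.4, -0.7]
opening: 0.446
grasp_force: 30.0
```

Not in contact yet, so I'll creep down until the force rises.

Scaled: 0.0016 m is 0.0053, 0.0013 m is 0.0043.

Request:
play_rows([
  [[0,0,0.0017,0,0,0],[0,0,0.0033,0,0,0],[0,0,0.0043,0,0,0],[0,0,0.0053,0,0,0],[0,0,0.0053,0,0,0],[0,0,0.0053,0,0,0]],
])

```text
time_s: 7.03
position: [0.4362, 0.1834, 0.0572]
tcp_rot: [[0.693, 0.721, 0.0], [0.721, -0.693, 0.0], [0.0, 0.0, -1.0]]
force: [-0.2, 1.6, 4.3]
opening: 0.446
grasp_force: 30.0
```

Scaled: -0.06 m is -0.2, -0.03 m is -0.1.

Request:
play_rows([
  [[0,0,0,0,0,0],[0,0,0,0,0,0],[0,0,0,0,0,0],[0,0,0,0,0,0],[0,0,-0.0067,0,0,0],[0,0,-0.0333,0,0,0],[0,0,-0.1,0,0,0],[0,0,-0.2,0,0,0]],
], fingers=0.06)

```text
time_s: 7.7
position: [0.4346, 0.183, 0.1163]
tcp_rot: [[0.693, 0.721, -0.005], [0.721, -0.693, -0.001], [-0.004, -0.003, -1.0]]
force: [-0.3, -0.2, 0.2]
opening: 0.686
grasp_force: 0.0
```

Scaled: 0.215 m is 0.7167, -0.084 m is -0.28.

Request:
play_rows([
  [[0,0,-0.1,0,0,0],[0,0,-0.2,0,0,0],[-0.0167,0.0667,-0.2667,0,0,0],[-0.0433,0.1833,-0.28,0,0,0],[-0.07,0.3167,-0.28,0,0,0],[-0.1,0.45,-0.28,0,0,0],[-0.1267,0.5833,-0.28,0,0,0],[-0.1567,0.7167,-0.28,0,0,0]],
], fingers=0.07)

```text
time_s: 8.37
position: [0.5593, -0.0011, 0.2019]
tcp_rot: [[0.693, 0.721, 0.001], [0.721, -0.693, 0.0], [0.001, 0.001, -1.0]]
force: [0.4, 0.4, -1.8]
opening: 0.807
grasp_force: 0.0
```

Scaled: 0.173 m is 0.5767, 0.168 m is 0.56.

Request:
play_rows([
  [[-0.03,0.1333,0,0,0,0],[-0.06,0.2667,0,0,0,0],[-0.0867,0.4,0,0,0,0],[-0.1133,0.5,0,0,0,0],[-0.1283,0.56,0.0333,0,0,0],[-0.129,0.5767,0.1333,0,0,0],[-0.129,0.5767,0.2167,0,0,0],[-0.129,0.5767,0.2667,0,0,0]],
])

```text
time_s: 9.03
position: [0.6549, -0.1476, 0.1186]
tcp_rot: [[0.694, 0.72, -0.004], [0.72, -0.694, 0.002], [-0.002, -0.004, -1.0]]
force: [-0.9, -0.4, -0.3]
opening: 0.806
grasp_force: 0.0
```

Request:
play_rows([
  [[0,0,0,0,0,0],[0,0,0,0,0,0],[0,0,0,0,0,0]],
])

```text
time_s: 9.28
position: [0.6573, -0.1475, 0.1224]
tcp_rot: [[0.693, 0.721, 0.002], [0.721, -0.693, -0.001], [0.001, 0.002, -1.0]]
force: [1.0, 0.0, 0.4]
opening: 0.81
grasp_force: 0.0
```

Run:
```python
from h import *
from rig import bot
s=bot.read_state();print(s['position'],s['qvel'].round(2),tool(s,.655,-.1478,.062))
```

```text
[ 0.65727087 -0.14747837  0.12241678] [ 0.13 -1.02 -0.69  0.03 -0.22 -0.01] [-0.0019 -0.0015  0.0604]
```

Scaled: 0.0604 m is 0.2013, -0.0018 m is -0.006.

Request:
play_rows([
  [[-0.0033,-0.0033,0.05,0,0,0],[-0.006,-0.0047,0.1167,0,0,0],[-0.006,-0.0047,0.1667,0,0,0],[-0.006,-0.0047,0.1933,0,0,0],[-0.006,-0.0047,0.2013,0,0,0],[-0.006,-0.0047,0.2013,0,0,0],[-0.006,-0.0047,0.2013,0,0,0]],
])

```text
time_s: 9.87
position: [0.6553, -0.1479, 0.062]
tcp_rot: [[0.693, 0.721, 0.002], [0.721, -0.693, -0.001], [0.001, 0.002, -1.0]]
force: [0.3, 0.1, -0.1]
opening: 0.802
grasp_force: 0.0
```

Request:
play_rows([
  [[0,0,0,0,0,0],[0,0,0,0,0,0],[0,0,0,0,0,0],[0,0,0,0,0,0],[0,0,0,0,0,0],[0,0,0,0,0,0],[0,0,0,0,0,0],[0,0,0,0,0,0]],
], fingers=0.03)

```text
time_s: 10.53
position: [0.6545, -0.1478, 0.0608]
tcp_rot: [[0.693, 0.721, 0.001], [0.721, -0.693, -0.0], [0.0, 0.001, -1.0]]
force: [0.0, -0.4, 1.0]
opening: 0.449
grasp_force: 29.8
```

Request:
play_rows([
  [[0,0,-0.05,0,0,0],[0,0,-0.15,0,0,0],[0,0,-0.2833,0,0,0],[0,0,-0.4,0,0,0],[0.0067,-0.0233,-0.4833,0,0,0],[0.0267,-0.1,-0.5,0,0,0],[0.0567,-0.2,-0.5,0,0,0],[0.0867,-0.3,-0.5,0,0,0]],
])

```text
time_s: 11.2
position: [0.6069, -0.0663, 0.2113]
tcp_rot: [[0.694, 0.72, 0.001], [0.72, -0.694, -0.0], [0.001, 0.001, -1.0]]
force: [0.4, 0.3, -1.1]
opening: 0.449
grasp_force: 29.8
```

Scaled: -0.2205 m is -0.735, -0.214 m is -0.7133.

Request:
play_rows([
  [[0.03,-0.11,0,0,0,0],[0.06,-0.22,0,0,0,0],[0.09,-0.33,0,0,0,0],[0.12,-0.44,0,0,0,0],[0.15,-0.55,0,0,0,0],[0.1767,-0.6467,0,0,0,0],[0.1967,-0.7133,0,0,0,0],[0.2067,-0.735,0,0,0,0]],
])

```text
time_s: 11.87
position: [0.4881, 0.1334, 0.2102]
tcp_rot: [[0.691, 0.723, -0.004], [0.723, -0.691, 0.001], [-0.002, -0.003, -1.0]]
force: [-0.5, -0.4, -1.5]
opening: 0.452
grasp_force: 29.8
```

Request:
play_rows([
  [[0,0,0,0,0,0],[0,0,0,0,0,0],[0,0,0,0,0,0]],
])

```text
time_s: 12.12
position: [0.4926, 0.1301, 0.2106]
tcp_rot: [[0.694, 0.72, 0.001], [0.72, -0.694, -0.0], [0.001, 0.001, -1.0]]
force: [0.3, -0.9, -1.6]
opening: 0.45
grasp_force: 29.8
```

Run:
```python
from h import *
from rig import bot
s=bot.read_state();print(s['position'],s['qvel'].round(2),tool(s,.492,.1312,.0788))
```

```text
[0.49260338 0.13007262 0.21063087] [-0.66  0.18 -0.05  0.17  0.02  0.11] [ 0.0003 -0.0014  0.1318]
```

Scaled: 0.121 m is 0.4033, 0.02 m is 0.0667.

Request:
play_rows([
  [[0,-0.0033,0.0667,0,0,0],[0,-0.0033,0.15,0,0,0],[0,-0.0033,0.2167,0,0,0],[0,-0.0033,0.2667,0,0,0],[0,-0.0033,0.3167,0,0,0],[0,-0.0033,0.3567,0,0,0],[0,-0.0033,0.3867,0,0,0],[0,-0.0033,0.4033,0,0,0]],
])

```text
time_s: 12.78
position: [0.4912, 0.1306, 0.0883]
tcp_rot: [[0.694, 0.72, -0.001], [0.72, -0.694, -0.0], [-0.001, -0.001, -1.0]]
force: [-0.7, -0.5, -1.4]
opening: 0.449
grasp_force: 29.8
```

Scaled: 0.0095 m is 0.0317, 0.009 m is 0.03.

Request:
play_rows([
  [[0,0,0.0067,0,0,0],[0,0,0.0133,0,0,0],[0,0,0.02,0,0,0],[0,0,0.025,0,0,0],[0,0,0.0283,0,0,0],[0,0,0.03,0,0,0],[0,0,0.0317,0,0,0],[0,0,0.0317,0,0,0]],
])

```text
time_s: 13.45
position: [0.4908, 0.1318, 0.0802]
tcp_rot: [[0.693, 0.721, 0.0], [0.721, -0.693, 0.0], [0.0, 0.0, -1.0]]
force: [0.8, -0.5, 0.2]
opening: 0.452
grasp_force: 29.8
```

Scaled: 0.0017 m is 0.0057, 0.0015 m is 0.005.

Request:
play_rows([
  [[0,0,0.0013,0,0,0],[0,0,0.0027,0,0,0],[0,0,0.004,0,0,0],[0,0,0.005,0,0,0],[0,0,0.0057,0,0,0],[0,0,0.0057,0,0,0]],
])

```text
time_s: 13.95
position: [0.4908, 0.1317, 0.0787]
tcp_rot: [[0.693, 0.721, 0.0], [0.721, -0.693, 0.0], [0.0, 0.0, -1.0]]
force: [-1.5, 0.7, 2.3]
opening: 0.447
grasp_force: 29.8
```

Scaled: -0.07 m is -0.2333, -0.035 m is -0.1167.

Request:
play_rows([
  [[0,0,0,0,0,0],[0,0,0,0,0,0],[0,0,0,0,0,0],[0,0,0,0,0,0],[0,0,-0.0067,0,0,0],[0,0,-0.0333,0,0,0],[0,0,-0.1167,0,0,0],[0,0,-0.2333,0,0,0]],
], fingers=0.06)

```text
time_s: 14.62
position: [0.4887, 0.1315, 0.1474]
tcp_rot: [[0.693, 0.721, -0.007], [0.721, -0.693, -0.0], [-0.005, -0.005, -1.0]]
force: [0.5, 0.6, 0.9]
opening: 0.686
grasp_force: 0.0
```

Scaled: 0.184 m is 0.6133, -0.17 m is -0.5667.

Request:
play_rows([
  [[0,0,-0.1,0,0,0],[-0.0333,0.0367,-0.1667,0,0,0],[-0.1167,0.1267,-0.1667,0,0,0],[-0.2067,0.2233,-0.1667,0,0,0],[-0.2967,0.32,-0.1667,0,0,0],[-0.3867,0.4167,-0.1667,0,0,0],[-0.4767,0.5167,-0.1667,0,0,0],[-0.5667,0.6133,-0.1667,0,0,0]],
], fingers=0.07)

```text
time_s: 15.28
position: [0.5053, -0.1203, 0.1992]
tcp_rot: [[0.693, 0.721, 0.001], [0.721, -0.693, -0.0], [0.0, 0.001, -1.0]]
force: [0.8, 0.1, -0.4]
opening: 0.805
grasp_force: 0.0
```

Scaled: 0.225 m is 0.75, -0.208 m is -0.6933.

Request:
play_rows([
  [[-0.09,0.0967,0,0,0,0],[-0.18,0.1933,0,0,0,0],[-0.27,0.29,0,0,0,0],[-0.36,0.3867,0,0,0,0],[-0.45,0.4867,0,0,0,0],[-0.54,0.5867,0,0,0,0],[-0.63,0.6833,0,0,0,0],[-0.6933,0.75,0,0,0,0]],
])

```text
time_s: 15.95
position: [0.5232, -0.4283, 0.1991]
tcp_rot: [[0.695, 0.719, 0.001], [0.719, -0.695, -0.003], [-0.001, 0.003, -1.0]]
force: [0.3, 0.1, 0.6]
opening: 0.802
grasp_force: 0.0
```

Run:
```python
from h import *
from rig import bot
s=bot.read_state();print(s['position'],s['opening'],tool(s,.5269,-.4545,.087))
```

```text
[ 0.5232173  -0.42832536  0.19911737] 0.8019183767591671 [-0.0162  0.0205  0.1122]
```

Scaled: 0.055 m is 0.1833, 0.0205 m is 0.0683.

Request:
play_rows([
  [[-0.0333,0.0433,0,0,0,0],[-0.054,0.0683,0.0333,0,0,0],[-0.054,0.0683,0.0833,0,0,0],[-0.054,0.0683,0.1333,0,0,0],[-0.054,0.0683,0.1667,0,0,0],[-0.054,0.0683,0.1833,0,0,0],[-0.054,0.0683,0.1833,0,0,0],[-0.054,0.0683,0.1833,0,0,0]],
])

```text
time_s: 16.62
position: [0.5273, -0.4496, 0.1434]
tcp_rot: [[0.693, 0.721, -0.0], [0.721, -0.693, 0.0], [0.0, -0.0, -1.0]]
force: [-0.2, -0.6, 0.2]
opening: 0.807
grasp_force: 0.0
```

Run:
```python
from h import *
from rig import bot
s=bot.read_state();print(s['position'],s['opening'],tool(s,.5269,-.4545,.087))
```

```text
[ 0.52725547 -0.4495726   0.14340096] 0.8066202127327379 [-0.0038  0.0032  0.0564]
```

Scaled: 0.0564 m is 0.188, -0.0038 m is -0.0127.

Request:
play_rows([
  [[-0.01,0.01,0.04,0,0,0],[-0.0127,0.0107,0.1,0,0,0],[-0.0127,0.0107,0.15,0,0,0],[-0.0127,0.0107,0.18,0,0,0],[-0.0127,0.0107,0.188,0,0,0],[-0.0127,0.0107,0.188,0,0,0],[-0.0127,0.0107,0.188,0,0,0]],
])

```text
time_s: 17.2
position: [0.5271, -0.4556, 0.0875]
tcp_rot: [[0.693, 0.721, 0.001], [0.721, -0.693, -0.001], [-0.0, 0.001, -1.0]]
force: [-0.3, 0.3, 1.2]
opening: 0.808
grasp_force: 0.0
```

Request:
play_rows([
  [[0,0,0,0,0,0],[0,0,0,0,0,0],[0,0,0,0,0,0],[0,0,0,0,0,0],[0,0,0,0,0,0],[0,0,0,0,0,0],[0,0,0,0,0,0],[0,0,0,0,0,0]],
], fingers=0.03)

```text
time_s: 17.87
position: [0.5268, -0.4552, 0.0872]
tcp_rot: [[0.693, 0.721, 0.0], [0.721, -0.693, -0.0], [-0.0, 0.001, -1.0]]
force: [-0.0, -0.8, 1.3]
opening: 0.452
grasp_force: 30.0
```

Scaled: -0.15 m is -0.5, -0.145 m is -0.4833.

Request:
play_rows([
  [[0,0,-0.05,0,0,0],[0,0,-0.15,0,0,0],[0,0,-0.2833,0,0,0],[0,0,-0.4,0,0,0],[0.0233,-0.02,-0.4833,0,0,0],[0.09,-0.08,-0.5,0,0,0],[0.1767,-0.1567,-0.5,0,0,0],[0.2667,-0.2367,-0.5,0,0,0]],
])

```text
time_s: 18.53
position: [0.5308, -0.3481, 0.2376]
tcp_rot: [[0.695, 0.719, 0.001], [0.719, -0.695, -0.001], [0.0, 0.002, -1.0]]
force: [0.1, 0.5, -0.4]
opening: 0.452
grasp_force: 30.0
```

Request:
play_rows([
  [[0.09,-0.08,0,0,0,0],[0.18,-0.16,0,0,0,0],[0.27,-0.24,0,0,0,0],[0.36,-0.32,0,0,0,0],[0.45,-0.4,0,0,0,0],[0.54,-0.48,0,0,0,0],[0.63,-0.56,0,0,0,0],[0.72,-0.6433,0,0,0,0]],
])

```text
time_s: 19.2
position: [0.5411, -0.057, 0.2367]
tcp_rot: [[0.693, 0.721, -0.001], [0.721, -0.693, 0.0], [-0.0, -0.001, -1.0]]
force: [0.8, -0.4, -1.3]
opening: 0.448
grasp_force: 30.0
```

Scaled: 0.102 m is 0.34, 0.096 m is 0.32.

Request:
play_rows([
  [[0.09,-0.08,0,0,0,0],[0.18,-0.16,0,0,0,0],[0.2667,-0.24,0,0,0,0],[0.32,-0.2867,0,0,0,0],[0.34,-0.305,0,0,0,0],[0.34,-0.305,0,0,0,0],[0.34,-0.305,0,0,0,0],[0.34,-0.305,0,0,0,0]],
])

```text
time_s: 19.87
position: [0.5464, 0.0769, 0.2368]
tcp_rot: [[0.694, 0.72, -0.0], [0.72, -0.694, -0.001], [-0.001, 0.0, -1.0]]
force: [-0.8, -1.0, -1.2]
opening: 0.45
grasp_force: 30.0
```

Run:
```python
from h import *
from rig import bot
s=bot.read_state();print(s['position'],s['opening'],tool(s,.5468,.0785,.1052))
```

```text
[0.54638753 0.0769319  0.23680876] 0.44957085762789967 [ 0.0015 -0.0008  0.1316]
```

Scaled: 0.121 m is 0.4033, 0.116 m is 0.3867.

Request:
play_rows([
  [[0.0017,-0.0017,0.0667,0,0,0],[0.0017,-0.0017,0.15,0,0,0],[0.0017,-0.0017,0.2167,0,0,0],[0.0017,-0.0017,0.2667,0,0,0],[0.0017,-0.0017,0.3167,0,0,0],[0.0017,-0.0017,0.3567,0,0,0],[0.0017,-0.0017,0.3867,0,0,0],[0.0017,-0.0017,0.4033,0,0,0]],
])

```text
time_s: 20.53
position: [0.5461, 0.0775, 0.1148]
tcp_rot: [[0.695, 0.719, -0.002], [0.719, -0.695, -0.0], [-0.001, -0.001, -1.0]]
force: [0.2, -0.3, -1.1]
opening: 0.449
grasp_force: 30.0
```

Scaled: 0.0095 m is 0.0317, 0.002 m is 0.0067.

Request:
play_rows([
  [[0,0,0.0067,0,0,0],[0,0,0.0133,0,0,0],[0,0,0.02,0,0,0],[0,0,0.025,0,0,0],[0,0,0.0283,0,0,0],[0,0,0.03,0,0,0],[0,0,0.0317,0,0,0],[0,0,0.0317,0,0,0]],
])

```text
time_s: 21.2
position: [0.5464, 0.079, 0.1066]
tcp_rot: [[0.693, 0.721, 0.0], [0.721, -0.693, -0.0], [0.0, 0.0, -1.0]]
force: [-0.2, 0.1, -1.0]
opening: 0.452
grasp_force: 30.0
```

Scaled: 0.001 m is 0.0033, 0.0009 m is 0.003.

Request:
play_rows([
  [[0,0,0.001,0,0,0],[0,0,0.002,0,0,0],[0,0,0.003,0,0,0],[0,0,0.0033,0,0,0],[0,0,0.0033,0,0,0],[0,0,0.0033,0,0,0]],
])

```text
time_s: 21.7
position: [0.5464, 0.0789, 0.1055]
tcp_rot: [[0.693, 0.721, 0.0], [0.721, -0.693, 0.0], [0.0, 0.0, -1.0]]
force: [-0.1, -0.4, -1.1]
opening: 0.448
grasp_force: 30.0
```

Scaled: 0.0008 m is 0.0027, 0.0006 m is 0.002.

Request:
play_rows([
  [[0,0,0.001,0,0,0],[0,0,0.002,0,0,0],[0,0,0.0027,0,0,0],[0,0,0.0027,0,0,0]],
])

```text
time_s: 22.03
position: [0.5465, 0.0789, 0.1051]
tcp_rot: [[0.693, 0.721, 0.001], [0.721, -0.693, 0.0], [0.0, 0.0, -1.0]]
force: [-0.5, -0.0, 3.0]
opening: 0.449
grasp_force: 29.9
```

Scaled: -0.07 m is -0.2333, -0.035 m is -0.1167.

Request:
play_rows([
  [[0,0,0,0,0,0],[0,0,0,0,0,0],[0,0,0,0,0,0],[0,0,0,0,0,0],[0,0,-0.0067,0,0,0],[0,0,-0.0333,0,0,0],[0,0,-0.1167,0,0,0],[0,0,-0.2333,0,0,0]],
], fingers=0.06)

```text
time_s: 22.7
position: [0.5442, 0.0789, 0.1733]
tcp_rot: [[0.693, 0.721, -0.007], [0.721, -0.693, 0.0], [-0.005, -0.005, -1.0]]
force: [1.3, 0.1, 0.4]
opening: 0.688
grasp_force: 0.0
```

Scaled: -0.17 m is -0.5667, -0.005 m is -0.0167.

Request:
play_rows([
  [[-0.0167,0.0133,-0.0667,0,0,0],[-0.1,0.07,-0.1,0,0,0],[-0.2,0.1433,-0.1,0,0,0],[-0.3,0.2167,-0.1,0,0,0],[-0.4,0.2867,-0.1,0,0,0],[-0.5,0.36,-0.1,0,0,0],[-0.5533,0.4,-0.1,0,0,0],[-0.5667,0.4067,-0.1,0,0,0]],
], fingers=0.07)

```text
time_s: 23.37
position: [0.5167, -0.1321, 0.2055]
tcp_rot: [[0.696, 0.718, 0.002], [0.718, -0.696, -0.002], [-0.0, 0.003, -1.0]]
force: [-0.1, 0.6, 0.1]
opening: 0.806
grasp_force: 0.0
```

Request:
play_rows([
  [[0,0,0,0,0,0],[0,0,0,0,0,0],[0,0,0,0,0,0],[0,0,0,0,0,0]],
])

```text
time_s: 23.7
position: [0.5164, -0.1266, 0.2047]
tcp_rot: [[0.692, 0.722, -0.0], [0.722, -0.692, 0.0], [0.0, -0.0, -1.0]]
force: [0.6, 0.8, -0.4]
opening: 0.802
grasp_force: 0.0
```

Run:
```python
from h import *
from rig import bot
s=bot.read_state();print(s['position'],s['opening'],tool(s,.5171,-.1286,.112))
```

```text
[ 0.51643208 -0.12663493  0.20472916] 0.8016229510081821 [-0.001   0.0019  0.0927]
```

Scaled: 0.0927 m is 0.309, 0.087 m is 0.29.

Request:
play_rows([
  [[-0.0027,0.005,0.05,0,0,0],[-0.0027,0.005,0.1167,0,0,0],[-0.0027,0.005,0.1833,0,0,0],[-0.0027,0.005,0.25,0,0,0],[-0.0027,0.005,0.29,0,0,0],[-0.0027,0.005,0.309,0,0,0],[-0.0027,0.005,0.309,0,0,0],[-0.0027,0.005,0.309,0,0,0]],
])

```text
time_s: 24.37
position: [0.5173, -0.1292, 0.1121]
tcp_rot: [[0.692, 0.722, 0.0], [0.722, -0.692, -0.0], [0.0, 0.0, -1.0]]
force: [0.4, 0.2, 0.4]
opening: 0.81
grasp_force: 0.0
```

Request:
play_rows([
  [[0,0,0,0,0,0],[0,0,0,0,0,0],[0,0,0,0,0,0],[0,0,0,0,0,0],[0,0,0,0,0,0],[0,0,0,0,0,0],[0,0,0,0,0,0],[0,0,0,0,0,0]],
], fingers=0.03)

```text
time_s: 25.03
position: [0.5172, -0.13, 0.1122]
tcp_rot: [[0.693, 0.721, 0.001], [0.721, -0.693, -0.0], [0.0, 0.001, -1.0]]
force: [-0.2, -0.1, 2.4]
opening: 0.456
grasp_force: 30.0
```

Scaled: -0.15 m is -0.5, -0.145 m is -0.4833.

Request:
play_rows([
  [[0,0,-0.05,0,0,0],[0,0,-0.15,0,0,0],[0,0,-0.2833,0,0,0],[0,0,-0.4,0,0,0],[0.0333,-0.01,-0.4833,0,0,0],[0.1167,-0.0333,-0.5,0,0,0],[0.2167,-0.06,-0.5,0,0,0],[0.3167,-0.0867,-0.5,0,0,0]],
])

```text
time_s: 25.7
position: [0.5642, -0.0428, 0.2626]
tcp_rot: [[0.694, 0.72, 0.001], [0.72, -0.694, -0.0], [0.0, 0.001, -1.0]]
force: [0.7, -0.7, -2.5]
opening: 0.457
grasp_force: 30.0
```

Scaled: 0.075 m is 0.25, 0.07 m is 0.2333.

Request:
play_rows([
  [[0.1,-0.03,0,0,0,0],[0.1833,-0.0533,0,0,0,0],[0.2333,-0.0667,0,0,0,0],[0.25,-0.07,0,0,0,0],[0.25,-0.07,0,0,0,0],[0.25,-0.07,0,0,0,0],[0.25,-0.07,0,0,0,0]],
])

```text
time_s: 26.28
position: [0.6001, 0.0242, 0.2616]
tcp_rot: [[0.694, 0.72, -0.001], [0.72, -0.694, -0.0], [-0.001, -0.001, -1.0]]
force: [-0.1, -0.6, -1.8]
opening: 0.456
grasp_force: 30.0
```

Run:
```python
from h import *
from rig import bot
s=bot.read_state();print(s['position'],s['opening'],tool(s,.6016,.0258,.1302))
```

```text
[0.60013734 0.0242354  0.26156595] 0.4555030789277475 [2.300e-03 1.000e-04 1.314e-01]
```

Scaled: 0.121 m is 0.4033, 0.116 m is 0.3867.

Request:
play_rows([
  [[0.004,0,0.0667,0,0,0],[0.004,0,0.15,0,0,0],[0.004,0,0.2167,0,0,0],[0.004,0,0.2667,0,0,0],[0.004,0,0.3167,0,0,0],[0.004,0,0.3567,0,0,0],[0.004,0,0.3867,0,0,0],[0.004,0,0.4033,0,0,0]],
])

```text
time_s: 26.95
position: [0.6009, 0.0251, 0.1398]
tcp_rot: [[0.694, 0.72, -0.002], [0.72, -0.694, 0.0], [-0.001, -0.002, -1.0]]
force: [-0.3, 0.3, -1.3]
opening: 0.451
grasp_force: 30.0
```

Scaled: 0.0092 m is 0.0307, 0.002 m is 0.0067.

Request:
play_rows([
  [[0,0,0.0067,0,0,0],[0,0,0.0133,0,0,0],[0,0,0.02,0,0,0],[0,0,0.025,0,0,0],[0,0,0.0283,0,0,0],[0,0,0.03,0,0,0],[0,0,0.0307,0,0,0],[0,0,0.0307,0,0,0]],
])

```text
time_s: 27.62
position: [0.6018, 0.0262, 0.1319]
tcp_rot: [[0.693, 0.721, 0.0], [0.721, -0.693, -0.0], [0.0, 0.0, -1.0]]
force: [0.1, 0.1, -1.9]
opening: 0.453
grasp_force: 30.0
```

Scaled: 0.001 m is 0.0033, 0.0009 m is 0.003.

Request:
play_rows([
  [[0,0,0.001,0,0,0],[0,0,0.002,0,0,0],[0,0,0.003,0,0,0],[0,0,0.0033,0,0,0],[0,0,0.0033,0,0,0],[0,0,0.0033,0,0,0]],
])

```text
time_s: 28.12
position: [0.6018, 0.0262, 0.1307]
tcp_rot: [[0.693, 0.721, 0.0], [0.721, -0.693, -0.0], [-0.0, 0.0, -1.0]]
force: [0.4, 0.2, -0.6]
opening: 0.459
grasp_force: 30.0
```

Scaled: 0.0008 m is 0.0027, 0.0006 m is 0.002.

Request:
play_rows([
  [[0,0,0.001,0,0,0],[0,0,0.002,0,0,0],[0,0,0.0027,0,0,0],[0,0,0.0027,0,0,0]],
])

```text
time_s: 28.45
position: [0.6019, 0.0261, 0.1303]
tcp_rot: [[0.693, 0.721, 0.0], [0.721, -0.693, -0.0], [0.0, 0.0, -1.0]]
force: [-0.7, -0.2, 0.9]
opening: 0.453
grasp_force: 30.0
```

Scaled: 0.0003 m is 0.001.

Request:
play_rows([
  [[0,0,0.001,0,0,0],[0,0,0.001,0,0,0],[0,0,0.001,0,0,0]],
])

```text
time_s: 28.7
position: [0.602, 0.0262, 0.1302]
tcp_rot: [[0.693, 0.721, 0.001], [0.721, -0.693, -0.0], [0.0, 0.001, -1.0]]
force: [-0.6, 1.0, 5.2]
opening: 0.455
grasp_force: 30.0
```

Scaled: -0.07 m is -0.2333, -0.035 m is -0.1167.

Request:
play_rows([
  [[0,0,0,0,0,0],[0,0,0,0,0,0],[0,0,0,0,0,0],[0,0,0,0,0,0],[0,0,-0.0067,0,0,0],[0,0,-0.0333,0,0,0],[0,0,-0.1167,0,0,0],[0,0,-0.2333,0,0,0]],
], fingers=0.06)

```text
time_s: 29.37
position: [0.5996, 0.0264, 0.1979]
tcp_rot: [[0.693, 0.721, -0.007], [0.721, -0.693, 0.001], [-0.004, -0.006, -1.0]]
force: [1.1, -0.1, -0.1]
opening: 0.685
grasp_force: 0.0
```

Request:
play_rows([
  [[-0.0333,0.0333,-0.0667,0,0,0],[-0.1,0.1,-0.1333,0,0,0],[-0.2,0.1833,-0.1667,0,0,0],[-0.3,0.2667,-0.1667,0,0,0],[-0.4,0.3333,-0.1667,0,0,0],[-0.5,0.4333,-0.1667,0,0,0],[-0.5667,0.5,-0.1667,0,0,0],[-0.5667,0.5,-0.1667,0,0,0]],
])

```text
time_s: 30.03
position: [0.5925, -0.2071, 0.2506]
tcp_rot: [[0.697, 0.717, 0.003], [0.717, -0.697, -0.005], [-0.001, 0.005, -1.0]]
force: [0.6, -0.4, 0.5]
opening: 0.689
grasp_force: 0.0
```

Run:
```python
from rig import bot,imaging
import cv2,numpy as np
z=lambda a,k:cv2.resize(a,None,fx=k,fy=k,interpolation=cv2.INTER_CUBIC)
t=imaging.capture('top')['frame'][:,:,::-1];s=imaging.capture('side')['frame'][:,:,::-1]
o=np.zeros((600,800,3),np.uint8)
o[:390,:390]=z(t[145:275,170:300],3);o[:390,395:797]=z(s[220:350,250:384],3)
o[395:595,:320]=z(s,.5);o[395:595,400:720]=z(t,.5)
cv2.imwrite('pics/e.png',o)
```

```text
(no output)
```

View pics/e.png

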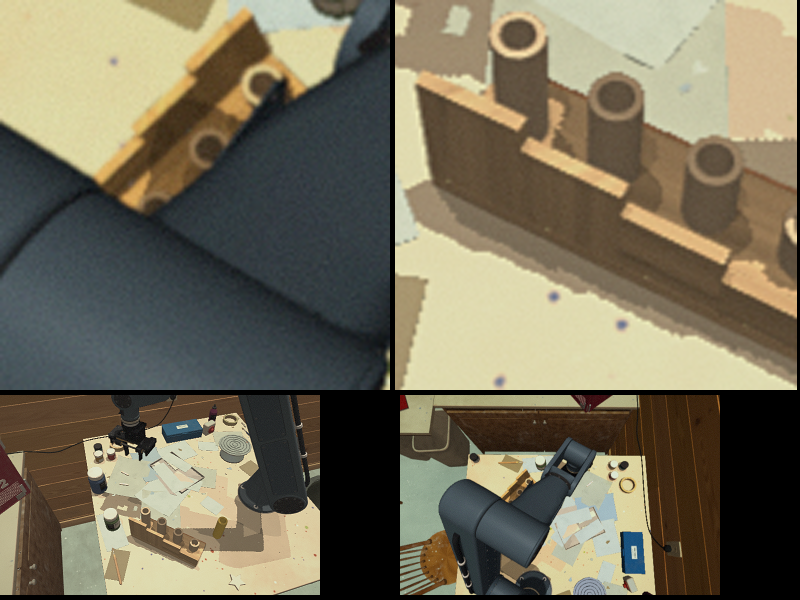

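The final view shows all four posts standing on their dowels in height order, each matched to its step. The stilts and jars are untouched and the gripper is clear, so I'm handing in.

```bash
python3 -c "
from rig import bot
print(bot.hand_in())"
```

```text
the job is handed in; nothing more can be done
None
```

All four buff posts stand on their dowels in height order, each under its matching step; the stilts, jars and yellow look-alike were left alone, and the job was handed in at about 30 s of the 109 s allowed (no verdict was returned).

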